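Swing the label guide bracket onto its locking stud

TASK

On the labelling machine, swing the blue slotted guide bracket around its loose pivot bolt until its slot drops over the orange locking stud; its leaning lip is the handle. Leave it lying flat on the deck with the stud through the slot, and let go. Do not disturb the two bottles or the yellow label roll.

Things in the scene. Friction and masses are not known exactly. Their poses are not given: they have to be found in the camera images.
- deck: Machine base, fixed: aluminium deck (280 x 440 mm, flat top at z = 55 mm) on white foam (380 x 520 mm, 20 mm high). Origin at table height on the axis of the pivot bolt; z up; -x points to the middle of the black adjusting slot. In this frame turned +0.6 rad about z, the deck spans x -160..120, y -220..220 mm, and a roller unit 62 mm tall stands at x 70..115, y -125..125 mm; only the bracket, stud and label roll share it.
- pivot (a point): Axis of the pivot bolt at the deck's top face (axes of deck). Shank 10 mm diameter; dark round head 30 mm diameter, from 28 to 36 mm above the deck. It holds the bracket captive; the bracket can be lifted level by up to 22 mm before it meets the head.
- track (a point): Middle of the black adjusting slot on the deck's top face (flush, axes of deck), 112 mm from the pivot. The fixed orange stud (10 mm diameter, 12 mm tall, tip tapering to 6 mm) is clamped somewhere along it: within 20 mm along y and 3 mm along x of this point. The stud's own place is not among the readings: see it, or feel for it with the bracket's edge.
- slot (a point): Centre of the bracket's slot, on the plate's underside. Bracket axes: z up, -x from pivot hole to slot. Closed slot 26 (x) x 14 mm (y). Blue plate 155 x 88 x 6 mm, about 0.35 kg, spans x -25..+130, y -44..44 mm from here; pivot hole 15 mm diameter at x = +112 mm, loose on its bolt. Starts flat on the deck, turned 0.8 to 1.2 rad counter-clockwise from above from the deck's yaw.
- lip (a point): Grasp point mid-width on the bracket's bent-up lip, same axes as slot. Lip: flat sheet 88 mm wide (y), 8 mm thick, 78 mm long, at the slot end, leaning outwards (away from the pivot, to -x) 30 degrees from vertical; yellow top band. This point is 54 mm up the slope (24 mm below the edge), 161 mm out from the pivot hole's axis and 50 mm above the plate's underside.
- bottle_a_mid (a point): Middle (60 mm up) of a small clear bottle, blue label, 48 mm diameter, 125 mm tall, loose, to be left alone.
- bottle_b_mid (a point): Middle (60 mm up) of a small clear bottle, green label, 48 mm diameter, 125 mm tall, loose, to be left alone.
- roll_mid (a point): Centre of a yellow label roll, 90 mm diameter, 50 mm high, lying flat on the deck, loose, to be left alone.

How it is judged:
By the outcome, as a careful person would: the job done as asked, in the order asked, and still so for the second after the job is handed in, with the robot touching nothing.
It also fails if it takes over 48 s, if anything falls off the work surface, if the arm or the gripper's body presses on something with over 40 N, if the wrist force passes 120 N, or if a joint passes its speed limit or range.

ROBOT

A 6-joint arm with a two-finger parallel gripper is mounted at the origin on the work surface. World frame = base frame: x ahead of the robot, y to its left, z up, the work surface at z = 0. Lengths are in m, angles in rad, forces in N, time in s.
With the tool pointing down it reaches from about 0.375 to 0.975 m from the base axis. Payload 3.8 kg.
Tool frame: the origin (TCP) lies between the finger pads; the fingertips stand 22 mm ahead of it and the grasp point (between the pads) lies 3 mm ahead of it (bot.finger_overhang is the distance from the TCP to the fingertips, in m); x points along the fingers, y is the direction in which the jaws open and shut, and the axes are right-handed (so a half turn about x gives the same grasp; the last joint's range is limited). The gripper opens to 85 mm and grips with 20 to 120 N. Pads are 22 mm wide; open, the fingers measure 114 mm over their backs; the gripper's body (76 mm by 85 mm) begins 54 mm behind the grasp point. The pads swing forward as they close: fully open they stand 13 mm farther back than shut.
Start: joints at [-0.037, 0.264, 1.604, -0, 1.274, -0.037], TCP at [0.675, -0, 0.253] pointing down, gripper open.
Joint ranges: [-2.63, 2.63], [-0.94, 2.18], [0.31, 2.57], [-1.31, 4.45], [0, 2.66], [-2.55, 2.55]. Speed limits (rad/s): [2.57, 2.57, 3.14, 3.14, 3.14, 3.14].

INTERFACE

Orientations are given as a rotation vector (axis times angle).
In Python, from workcell import bot gives the robot as it stands. The module is installed in compiled form; this text tells all that it offers.
- The arm moves only by the tool arm_command, never from a script. Its argument "series" is a list that holds one entry, the list of rows, each a list of 7 numbers: the turn, a rotation vector about the tool's x, y, z in rad, then the shift along the tool's x, y, z in cm, then the opening, from 0 (shut) to 1 (fully open). In form: [[[rx, ry, rz, x, y, z, grip], ...]]. A call has 1 to 10 rows; each row shifts and turns the pose as measured when the row begins, along the tool's axes as they then stand; what a row does not reach is not made up. A row lasts 1/10 s, in which the tool goes at most 50 mm and 8.59 degrees, less where a joint would pass 70% of its speed; a pose out of reach is approached as far as the arm can. A call is refused whole if a number of a shift passes 5 or a number of a turn 0.15, either way. A call with a gripper value outside its range is refused whole. The fingers move at their own pace and stop on an object; "newtons" is the grip in N (left out, the last holds). Time passes only in rows, so rows that do not move let the fingers close. It gives the time, the measured TCP pose, the force and the opening at its end, in the units of the state.
- bot.read_state(): the state, without advancing time (a new reading comes with each control period).
- bot.read_camera(name): name is "scene" or "side" or "wrist"; returns (picture, depth): 400x640x3 uint8, blue, green, red; 400x640 float32, m along the optical axis (not along the pixel's ray), 0 where there is no reading.
- bot.camera_info(name): a dict with "K" (3x3 intrinsics, pixels), "extrinsics" (4x4, takes a point from camera to world coordinates). Camera axes: x right, y down, z forward; pixel columns grow to the right and rows downward; lengths in m; the calibration is good to about 2 mm. A picture is of the moment at which its call begins: read the wrist's pose just before it. camera_info takes no time and is no camera call; for the wrist camera it gives the pose at the moment of the call.
- bot.finish_job(): hands the job in, once; it reports no verdict.
The state is a dict: "time": time; "q": joint angles; "joint_vel": joint speeds; "joint_torque": joint torques, N m; "tool_pos": TCP position; "tcp_rot": TCP orientation; "wrist_force": force on the tool from outside, world axes, zero at the start; "torque": the same for the moment, N m; "width": opening from 0.0 (shut) to 1.0 (fully open).
Only numpy, scipy, OpenCV 4.12 (cv2) and the standard library are available. Lean on these libraries where they do the work, as an engineer would, in place of code of your own. Each camera call takes 0.05 s, during which the arm holds its last target.

## Working session

There is one attempt and no reset: what is moved stays moved. The work goes in short steps, Python scripts to look and compute and a tool call to move; the robot and the scene stay as the last step left them, time stands still between calls to the robot, and variables do not carry over. Pictures are saved under pics/ and viewed, and the job is handed in when it is done.

Besides the shell and the picture viewer there is one more tool, called after ">>>" by a JSON object that holds its "fn" and its "kwargs". arm_command: Moves the arm, as the interface text tells. Its arguments: {"type":"object","properties":{"series":{"type":"array"},"newtons":{"type":"number"}},"required":["series"]}

```bash
mkdir -p pics
python3 - <<'E'
from workcell import bot
import cv2,numpy as np
s=bot.read_state();print({k:np.round(v,3) for k,v in s.items()})
for n in ["scene","side","wrist"]:
    i=bot.camera_info(n);im,d=bot.read_camera(n)
    cv2.imwrite(f"pics/{n}0.png",im);np.savez(f"pics/{n}0.npz",im=im,d=d,K=i["K"],E=i["extrinsics"])
    print(n,np.round(i["K"],1).tolist(),np.round(i["extrinsics"],3).tolist())
E
```

```text
{'time': np.float64(0.0), 'q': array([-0.037,  0.265,  1.605, -0.   ,  1.274, -0.037]), 'joint_vel': array([-0.001, -0.001,  0.001, -0.001,  0.   ,  0.002]), 'joint_torque': array([ 1.0000e-03, -5.1512e+01, -3.6731e+01, -0.0000e+00,  1.3000e-02,
        0.0000e+00]), 'tool_pos': array([0.674, 0.   , 0.252]), 'tcp_rot': array([ 1.208,  1.211, -1.211]), 'wrist_force': array([0.08 , 0.478, 0.024]), 'torque': array([-0.018, -0.024,  0.039]), 'width': np.float64(1.001)}
scene [[460.3, 0.0, 318.0], [0.0, 460.3, 198.6], [0.0, 0.0, 1.0]] [[0.667, 0.504, -0.549, 1.316], [0.745, -0.456, 0.486, -0.681], [-0.006, -0.733, -0.68, 1.077], [0.0, 0.0, 0.0, 1.0]]
side [[496.5, 0.0, 312.6], [0.0, 496.5, 198.6], [0.0, 0.0, 1.0]] [[0.697, -0.487, 0.526, -0.242], [-0.717, -0.462, 0.522, -0.755], [-0.011, -0.741, -0.671, 1.082], [0.0, 0.0, 0.0, 1.0]]
wrist [[343.6, 0.0, 322.9], [0.0, 343.6, 199.6], [0.0, 0.0, 1.0]] [[1.0, 0.002, -0.003, 0.676], [0.001, -0.959, -0.285, 0.072], [-0.004, 0.285, -0.959, 0.373], [0.0, 0.0, 0.0, 1.0]]
```

View pics/scene0.png

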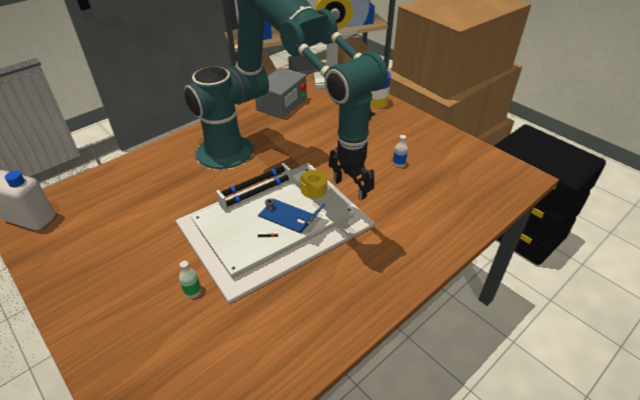

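View pics/side0.png

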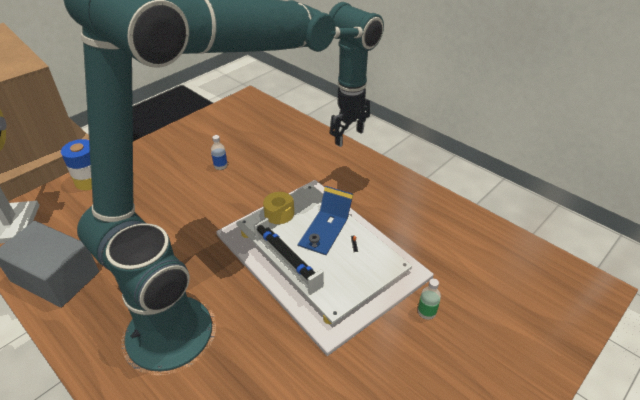

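View pics/wrist0.png

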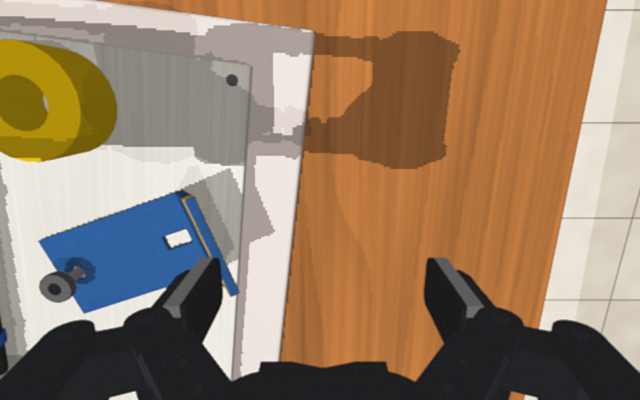

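```bash
cat > h.py <<'E'
import numpy as np,cv2
from scipy.spatial.transform import Rotation as R
def ray(n,u,v,z,f=None):
    d=np.load(f or f"pics/{n}0.npz");K,E=d["K"],d["E"]
    r=E[:3,:3]@np.linalg.solve(K,[u,v,1.]);o=E[:3,3]
    return o+r*(z-o[2])/r[2]
def proj(p,K,E):
    c=E[:3,:3].T@(np.asarray(p)-E[:3,3]);c=K@c;return c[:2]/c[2]
E
python3 - <<'E'
import cv2
for n,(x,y,w,h) in dict(scene=(170,150,210,150),side=(215,170,220,180)).items():
    im=cv2.imread(f"pics/{n}0.png")[y:y+h,x:x+w]
    cv2.imwrite(f"pics/{n}0z.png",cv2.resize(im,None,fx=800/w if n=="scene" else 3.3,fy=800/w if n=="scene" else 3.3,interpolation=cv2.INTER_CUBIC))
E
python3 - <<'E'
from h import *
print("piv",ray("wrist",57,289,.091),"slot",ray("wrist",179,238,.061), "slot bottom",ray("wrist",179,238,.055))
def blob(n,lo,hi):
    im=np.load(f"pics/{n}0.npz")["im"];m=cv2.inRange(cv2.cvtColor(im,cv2.COLOR_BGR2HSV),lo,hi)
    k,l,s,c=cv2.connectedComponentsWithStats(m)
    for i in range(1,k):
        if s[i,4]>3: print(n,s[i],c[i].round(1))
for n in ["scene","side"]:
  print("orange");blob(n,(5,180,150),(17,255,255)) if 0 else None
for n,r in dict(scene=(250,225,285,245),side=(340,225,370,260)).items():
    im=np.load(f"pics/{n}0.npz")["im"];
    sub=im[r[1]:r[3],r[0]:r[2]];h=cv2.cvtColor(sub,cv2.COLOR_BGR2HSV)
    m=(h[...,1]>120)&((h[...,0]<20))&(h[...,2]>90)
    ys,xs=np.nonzero(m);print(n,list(zip((xs+r[0]).tolist(),(ys+r[1]).tolist())))
    m=(sub.max(2)<70);ys,xs=np.nonzero(m);print("black",xs.min()+r[0],xs.max()+r[0],ys.min()+r[1],ys.max()+r[1], list(zip((xs+r[0]).tolist(),(ys+r[1]).tolist())))
E
```

```text
piv [ 0.42711529 -0.09903771  0.091     ] slot [ 0.53330786 -0.06020356  0.061     ] slot bottom [ 0.53057313 -0.06274585  0.055     ]
orange
orange
scene [(272, 233), (273, 233), (271, 234), (272, 234), (273, 234), (274, 234), (271, 235), (272, 235), (273, 235), (274, 235), (272, 236), (273, 236)]
black 258 276 235 236 [(258, 235), (259, 235), (260, 235), (261, 235), (262, 235), (263, 235), (264, 235), (265, 235), (266, 235), (267, 235), (268, 235), (269, 235), (270, 235), (275, 235), (276, 235), (259, 236), (260, 236), (261, 236), (262, 236), (263, 236), (264, 236), (265, 236), (266, 236), (267, 236), (268, 236), (269, 236), (270, 236)]
side [(354, 236), (353, 237), (354, 237), (355, 237), (353, 238), (354, 238), (355, 238), (353, 239), (354, 239), (355, 239), (354, 240)]
black 352 356 237 250 [(352, 237), (352, 240), (353, 241), (354, 241), (353, 242), (354, 242), (355, 242), (353, 243), (354, 243), (355, 243), (353, 244), (354, 244), (355, 244), (354, 245), (355, 245), (354, 246), (355, 246), (354, 247), (355, 247), (356, 247), (354, 248), (355, 248), (356, 248), (354, 249), (355, 249), (356, 249), (354, 250), (355, 250), (356, 250)]
```

View pics/scene0z.png

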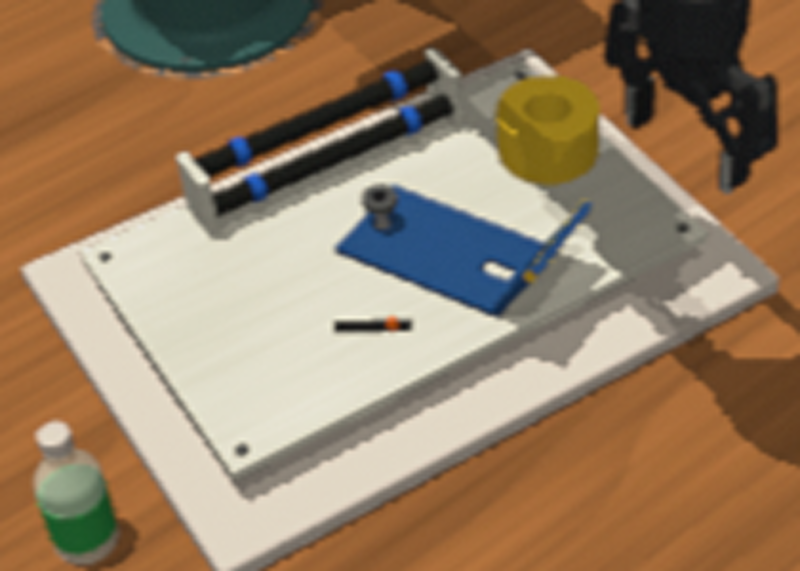

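View pics/side0z.png

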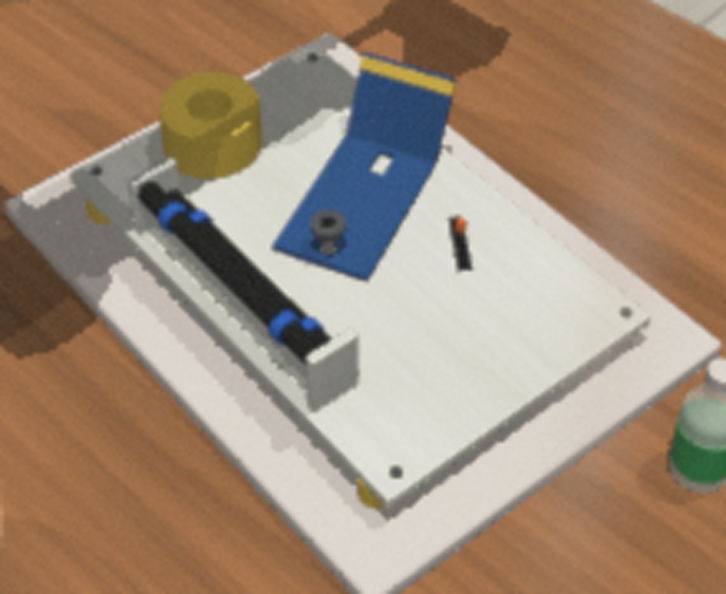

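Run:
```python
from h import *
print("stud",ray("scene",272.5,234.6,.061),ray("side",354,238,.061))
print("track ends scene",ray("scene",258,235.5,.055),ray("scene",277,235.5,.055),"side",ray("side",352.3,237,.055),ray("side",355.5,250.5,.055))
# bolt head centre
print("piv scene",ray("scene",170+380*.2625,150+195*.2625,.091),"side",ray("side",215+327/3.3,170+222/3.3,.091))
print("slot scene",ray("scene",170+499*.2625,150+269*.2625,.058),"side",ray("side",215+382/3.3,170+164/3.3,.058))
# roll & bottles
print("roll",ray("scene",170+548*.2625,150+108*.2625,.105),ray("side",215+211/3.3,170+102/3.3,.105))
print("A",ray("scene",403,137,.125),ray("side",215,138,.125));print("B",ray("scene",184,265,.125),ray("side",434,283,.125))
for a,b in [(45,170+0),]: pass
z=lambda n,u,v,h:ray(n,*( (170+u*.2625,150+v*.2625) if n=="scene" else (215+u/3.3,170+v/3.3)),h).round(4)
print("lip top corners side",z("side",362,58,.055+.0705),z("side",453,82,.1255))
print("lip base corners side",z("side",348,137,.061),z("side",434,160,.061))
```

```text
stud [ 0.52174568 -0.16117722  0.061     ] [ 0.51932543 -0.16152487  0.061     ]
track ends scene [ 0.4906899  -0.19275828  0.055     ] [ 0.52906033 -0.1503094   0.055     ] side [ 0.52343314 -0.15201789  0.055     ] [ 0.49078856 -0.19181314  0.055     ]
piv scene [ 0.42660107 -0.09583484  0.091     ] side [ 0.42381087 -0.09815564  0.091     ]
slot scene [ 0.5319708  -0.05809859  0.058     ] side [ 0.53046672 -0.06255366  0.058     ]
roll [0.44907655 0.06897126 0.105     ] [0.44827202 0.0680632  0.105     ]
A [0.50957571 0.43799059 0.125     ] [0.49927022 0.43342152 0.125     ]
B [ 0.50139165 -0.43395224  0.125     ] [ 0.49149322 -0.43496257  0.125     ]
lip top corners side [ 0.5661 -0.0044  0.1255] [ 0.5974 -0.0841  0.1255]
lip base corners side [ 0.5326 -0.0189  0.061 ] [ 0.5637 -0.0946  0.061 ]
```

Run:
```python
from h import *
from workcell import bot
print(R.from_rotvec(bot.read_state()["tcp_rot"]).as_matrix().round(3))
for n in ["scene","side","wrist"]:
    d=np.load(f"pics/{n}0.npz");im,D,K,E=d["im"],d["d"],d["K"],d["E"]
    h=cv2.cvtColor(im,cv2.COLOR_BGR2HSV)
    m=(h[...,0]>95)&(h[...,0]<125)&(h[...,1]>120)&(D>0)
    v,u=np.nonzero(m);z=D[v,u];p=np.c_[(u-K[0,2])/K[0,0]*z,(v-K[1,2])/K[1,1]*z,z]@E[:3,:3].T+E[:3,3]
    k=(np.hypot(p[:,0]-.43,p[:,1]+.097)<.24)&(p[:,2]>.05)&(p[:,2]<.14)&(p[:,0]>.40)
    p=p[k];uv=np.c_[u,v][k]
    pl=p[(p[:,2]<.066)];lp=p[(p[:,2]>.075)]
    print(n,len(pl),len(lp),"plate z",np.median(pl[:,2]))
    r=cv2.minAreaRect((pl[:,:2]*1000).astype(np.float32));print(" plate rect",r)
    if len(lp)>20:
        c=lp.mean(0);s=np.linalg.svd(lp-c)[2][2];s*=np.sign(s[0]);print(" lip c",c,"normal",s,"yaw",np.arctan2(s[1],s[0]),"tilt",np.degrees(np.arcsin(s[2])))
```

```text
[[-0.002  1.     0.   ]
 [ 0.     0.    -1.   ]
 [-1.    -0.002 -0.   ]]
scene 767 59 plate z 0.06209568007340538
 plate rect ((476.77093505859375, -54.243247985839844), (158.22361755371094, 140.71214294433594), 19.771080017089844)
 lip c [ 0.58368023 -0.06019579  0.11015979] normal [ 0.78923708  0.27243109 -0.55035092] yaw 0.3323769218167007 tilt -33.39109074369723
side 1004 391 plate z 0.06134888569768615
 plate rect ((480.1086730957031, -79.26235961914062), (158.79470825195312, 85.99301147460938), 18.845224380493164)
 lip c [ 0.56596687 -0.04902894  0.09376802] normal [ 0.8089903   0.28086709 -0.51638007] yaw 0.3341623878075904 tilt -31.089745544035797
wrist 10584 1017 plate z 0.061871281655022675
 plate rect ((479.40704345703125, -79.24681854248047), (151.2671356201172, 87.37947082519531), 19.274356842041016)
 lip c [ 0.58237664 -0.03691762  0.12019915] normal [ 0.67580242  0.20429657 -0.70820477] yaw 0.29356758288892487 tilt -45.08903761201982
```

```bash
cat >> h.py <<'E'
P=np.array([.4245,-.098])
def pose(phi,lift=0,back=0,rad=.161,P=P,tilt=np.pi/6):
    r=np.array([np.cos(phi),np.sin(phi),0]);z=np.array([0,0,1.])
    x=-np.sin(tilt)*r-np.cos(tilt)*z;y=np.cos(tilt)*r-np.sin(tilt)*z
    M=np.c_[x,y,np.cross(x,y)]
    return np.r_[P,0]+rad*r+(.105+lift)*z-(.003+back)*x,M
def rows(poses,g):
    "relative rows along list of poses (first=current)"
    for (p,M),(q,N) in zip(poses[:-1],poses[1:]):
        w=R.from_matrix(M.T@N).as_rotvec();s=M.T@(q-p)*100
        print([*w.round(3).tolist(),*s.round(2).tolist(),g])
def cur():
    from workcell import bot
    s=bot.read_state();print("t",s["time"].round(2),"F",s["wrist_force"].round(1),"T",s["torque"].round(2),"w",round(float(s["width"]),3),"q",s["q"].round(2))
    return s["tool_pos"],R.from_rotvec(s["tcp_rot"]).as_matrix()
def lin(a,b,n):
    w=R.from_matrix(a[1].T@b[1]).as_rotvec()
    return [(a[0]+(b[0]-a[0])*k/n,a[1]@R.from_rotvec(w*k/n).as_matrix()) for k in range(n+1)]
E
python3 - <<'E'
from h import *
rows(lin(cur(),pose(.334,back=.08),7),1)
E
```

```text
Traceback (most recent call last):
  File "h.py", line 22, in cur
    s=bot.read_state();print("t",s["time"].round(2),"F",s["wrist_force"].round(1),"T",s["torque"].round(2),"w",round(float(s["width"]),3),"q",s["q"].round(2))
                                 ^^^^^^^^^^^^^^^
AttributeError: 'float' object has no attribute 'round'
```

```bash
sed -i 's/s\["time"\].round(2)/round(float(s["time"]),2)/; s/s=bot.read_state();/s={k:np.array(v) for k,v in bot.read_state().items()};/' h.py
python3 - <<'E'
from h import *
rows(lin(cur(),pose(.334,back=.08),7),1)
E
```

```text
t 0.15 F [ 0.1 -0.9 -0. ] T [ 0.01 -0.02 -0.01] w 1.004 q [-0.04  0.26  1.61 -0.    1.27 -0.04]
[-0.047, -0.013, -0.074, 1.08, -0.84, 0.45, 1]
[-0.047, -0.013, -0.074, 1.14, -0.77, 0.4, 1]
[-0.047, -0.013, -0.074, 1.2, -0.7, 0.35, 1]
[-0.047, -0.013, -0.074, 1.26, -0.63, 0.3, 1]
[-0.047, -0.013, -0.074, 1.3, -0.55, 0.26, 1]
[-0.047, -0.013, -0.074, 1.34, -0.46, 0.22, 1]
[-0.047, -0.013, -0.074, 1.38, -0.37, 0.18, 1]
```

>>> {"fn": "arm_command", "kwargs": {"series": [[[-0.047,-0.013,-0.074,1.08,-0.84,0.45,1],[-0.047,-0.013,-0.074,1.14,-0.77,0.4,1],[-0.047,-0.013,-0.074,1.2,-0.7,0.35,1],[-0.047,-0.013,-0.074,1.26,-0.63,0.3,1],[-0.047,-0.013,-0.074,1.3,-0.55,0.26,1],[-0.047,-0.013,-0.074,1.34,-0.46,0.22,1],[-0.047,-0.013,-0.074,1.38,-0.37,0.18,1],[0,0,0,0,0,0,1]]]}}

```text
time: 0.95
tool_pos: [0.6125, -0.0334, 0.1734]
tcp_rot: [0.58, 1.654, -1.351]
wrist_force: [-0.1, 1.6, -0.5]
width: 1.0
```

Run:
```python
from h import *
from workcell import bot
i=bot.camera_info("wrist");im,d=bot.read_camera("wrist");cv2.imwrite("pics/wrist1.png",im);np.savez("pics/wrist1.npz",im=im,d=d,K=i["K"],E=i["extrinsics"])
c=cur();t=pose(.334,back=.08);print((c[0]-t[0]).round(4))
for q in ([*P,.091],[.5205,-.1613,.067],[*pose(.334)[0]]):print(proj(q,i["K"],i["extrinsics"]).round(0))
rows(lin(c,pose(.334),5),1)
```

```text
t 1.0 F [ 0.9 -0.8 -0.5] T [ 0.13 -0.27  0.02] w 0.999 q [-0.    0.53  1.48 -0.18  1.65 -0.32]
[-0.0025 -0.0018 -0.0021]
[179. 178.]
[261. 281.]
[328. 219.]
[0.003, 0.001, 0.004, 1.53, 0.06, -0.03, 1]
[0.003, 0.001, 0.004, 1.53, 0.05, -0.02, 1]
[0.003, 0.001, 0.004, 1.53, 0.05, -0.02, 1]
[0.003, 0.001, 0.004, 1.53, 0.04, -0.02, 1]
[0.003, 0.001, 0.004, 1.53, 0.04, -0.02, 1]
```

View pics/wrist1.png

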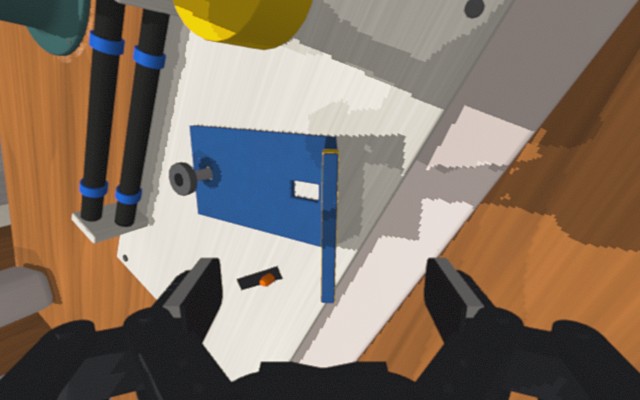

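>>> {"fn": "arm_command", "kwargs": {"series": [[[0.003,0.001,0.004,1.53,0.06,-0.02,1],[0.003,0.001,0.004,1.53,0.05,-0.02,1],[0.003,0.001,0.004,1.53,0.05,-0.02,1],[0.003,0.001,0.004,1.53,0.05,-0.02,1],[0.003,0.001,0.004,1.53,0.05,-0.02,1],[0,0,0,0,0,0,1]]]}}

```text
time: 1.6
tool_pos: [0.5831, -0.0446, 0.1123]
tcp_rot: [0.634, 1.616, -1.341]
wrist_force: [0.3, 0.4, -1.1]
width: 0.993
```

Run:
```python
from h import *
f="pics/wrist1.npz"
d=np.load(f);im=d["im"]
cv2.imwrite("pics/w1z.png",cv2.resize(im[255:300,230:300],None,fx=10,fy=10,interpolation=cv2.INTER_CUBIC))
h=cv2.cvtColor(im,cv2.COLOR_BGR2HSV)[255:300,230:300];m=(h[...,0]<18)&(h[...,1]>150)&(h[...,2]>80)
v,u=np.nonzero(m);print(u.mean()+230,v.mean()+255,u.min()+230,u.max()+230,v.min()+255,v.max()+255)
pv=ray(0,183,178,.091,f);sl=ray(0,306,190,.058,f);st=ray(0,u.mean()+230,v.mean()+255,.061,f)
print(pv,sl,st)
for a in (sl,st): 
  e=(a-pv)[:2];print(np.hypot(*e),np.arctan2(e[1],e[0]))
c=cur();rows(lin(c,pose(.334),1),1)
```

```text
266.4744525547445 279.2554744525547 259 274 273 285
[ 0.42986958 -0.09486215  0.091     ] [ 0.53133478 -0.06140324  0.058     ] [ 0.5216542  -0.16179478  0.061     ]
0.10683952986882422 0.3185288842751254
0.11359750896100197 -0.6300790786219478
t 1.6 F [ 0.3  0.4 -1.1] T [ 0.08 -0.23 -0.01] w 0.993 q [-0.02  0.51  1.62 -0.17  1.49 -0.29]
[-0.012, 0.002, -0.024, 0.65, -0.21, -0.15, 1]
```

View pics/w1z.png

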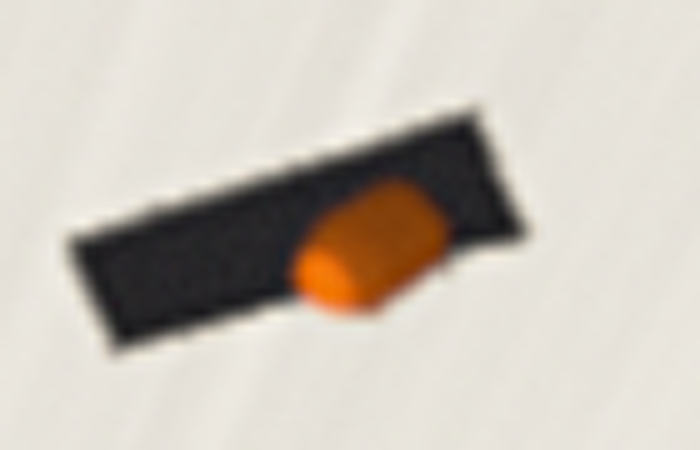

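>>> {"fn": "arm_command", "kwargs": {"series": [[[-0.012,0.002,-0.024,0.7,-0.21,-0.15,1],[0,0,0,0,0,0,1]]]}}

```text
time: 1.8
tool_pos: [0.579, -0.0449, 0.1095]
tcp_rot: [0.613, 1.635, -1.346]
wrist_force: [-1.2, 0.0, -0.2]
width: 1.001
```

Run:
```python
from h import *
from workcell import bot
c=cur();rows(lin(c,pose(.334),1),1)
i=bot.camera_info("wrist");im,d=bot.read_camera("wrist");cv2.imwrite("pics/wrist2.png",im)
```

```text
t 1.8 F [-1.2  0.  -0.2] T [ 0.11 -0.17 -0.03] w 1.001 q [-0.02  0.52  1.62 -0.18  1.5  -0.3 ]
[-0.001, 0.001, -0.004, 0.21, 0.02, -0.05, 1]
```

View pics/wrist2.png

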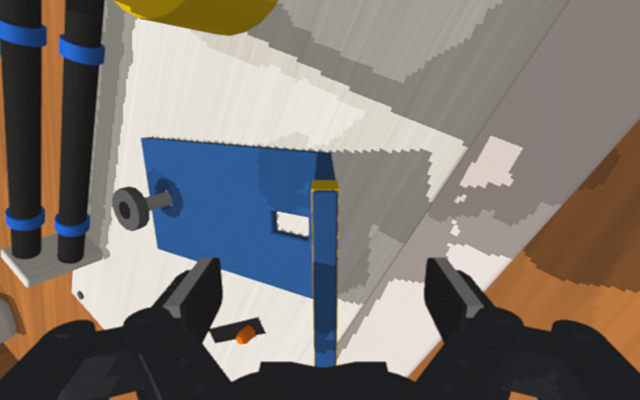

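>>> {"fn": "arm_command", "kwargs": {"series": [[[0,0,0,0.2,0,0,0.5],[0,0,0,0,0,0,0.3],[0,0,0,0,0,0,0.15],[0,0,0,0,0,0,0],[0,0,0,0,0,0,0],[0,0,0,0,0,0,0],[0,0,0,0,0,0,0]]], "newtons": 50}}

```text
time: 2.55
tool_pos: [0.5807, -0.0453, 0.1111]
tcp_rot: [0.615, 1.63, -1.344]
wrist_force: [1.2, -0.3, 0.3]
width: 0.091
```

Run:
```python
from h import *
from workcell import bot
c=cur();t=pose(.334);print((c[0]-t[0]).round(4), R.from_matrix(c[1].T@t[1]).as_rotvec().round(3))
```

```text
t 2.55 F [ 1.2 -0.3  0.3] T [0.   0.11 0.06] w 0.091 q [-0.02  0.52  1.61 -0.18  1.5  -0.3 ]
[ 0.0027 -0.0006  0.0035] [-0.002  0.004 -0.008]
```

>>> {"fn": "arm_command", "kwargs": {"series": [[[0,0,0,-0.4,-0.23,0,0],[0,0,0,-0.4,-0.23,0,0],[0,0,0,-0.4,-0.23,0,0],[0,0,0,-0.3,-0.17,0,0],[0,0,0,0,0,0,0]]]}}

```text
time: 3.05
tool_pos: [0.5812, -0.0446, 0.1276]
tcp_rot: [0.618, 1.629, -1.341]
wrist_force: [0.4, 0.1, -3.8]
width: 0.086
```

Run:
```python
from h import *
from workcell import bot
c=cur();t=pose(.334);print((c[0]-t[0]).round(4), R.from_matrix(c[1].T@t[1]).as_rotvec().round(3))
for n in ["side","wrist"]:
    i=bot.camera_info(n);im,d=bot.read_camera(n);np.savez(f"pics/{n}3.npz",im=im,d=d,K=i["K"],E=i["extrinsics"])
    cv2.imwrite(f"pics/{n}3.png",im if n=="wrist" else cv2.resize(im[170:350,215:435],None,fx=3.3,fy=3.3,interpolation=cv2.INTER_CUBIC))
```

```text
t 3.05 F [ 0.4  0.1 -3.8] T [ 0.21 -0.65  0.05] w 0.086 q [-0.02  0.5   1.61 -0.17  1.52 -0.3 ]
[0.0032 0.0002 0.02  ] [-0.002  0.003 -0.011]
```

View pics/side3.png

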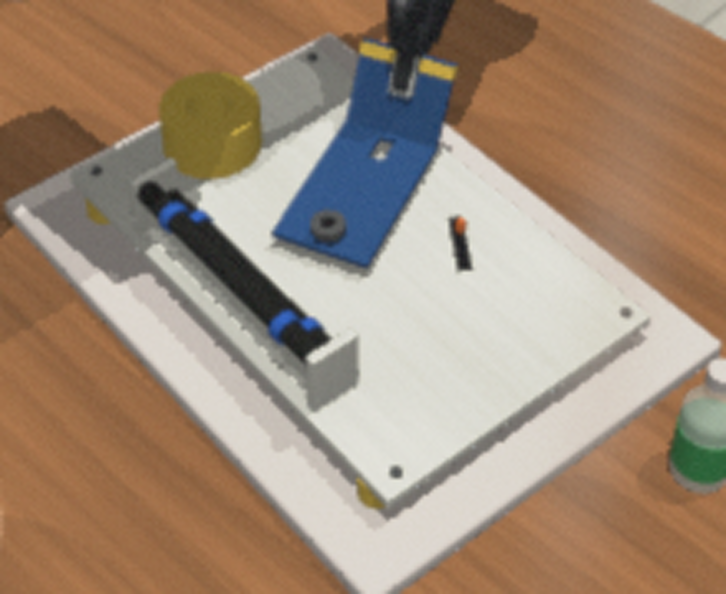

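View pics/wrist3.png

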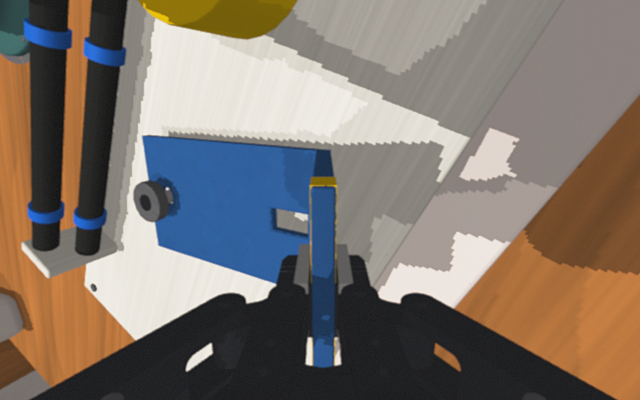

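```bash
cat >> h.py <<'E'
def swing(c,ang,n,dz=0,P=P):
    out=[]
    for k in range(n+1):
        Z=R.from_rotvec([0,0,ang*k/n]).as_matrix();o=np.r_[P,0]
        out.append((o+Z@(c[0]-o)+[0,0,dz*k/n],Z@c[1]))
    return out
E
python3 - <<'E'
from h import *
rows(swing(cur(),-.06*3,3),0)
E
```

```text
t 3.15 F [ 0.2  0.7 -3.2] T [ 0.2  -0.64  0.03] w 0.082 q [-0.02  0.5   1.61 -0.17  1.52 -0.3 ]
[0.052, 0.029, -0.0, 0.02, -0.03, 0.99, 0]
[0.052, 0.029, -0.0, 0.02, -0.03, 0.99, 0]
[0.052, 0.029, -0.0, 0.02, -0.03, 0.99, 0]
```

>>> {"fn": "arm_command", "kwargs": {"series": [[[0.052,0.029,0,0.02,-0.03,0.99,0],[0.052,0.029,0,0.02,-0.03,0.99,0],[0.052,0.029,0,0.02,-0.03,0.99,0],[0.052,0.029,0,0.02,-0.03,0.99,0],[0,0,0,0,0,0,0]]]}}

```text
time: 3.65
tool_pos: [0.5896, -0.0871, 0.1261]
tcp_rot: [0.847, 1.587, -1.526]
wrist_force: [-1.0, 0.6, -2.9]
width: 0.086
```

```bash
cat >> h.py <<'E'
def polar(c):
    "yaw of radial from tool axes, radius and lateral offset of grasp point from P, lift"
    phi=np.arctan2(c[1][1,1],c[1][0,1]);g=c[0]+.003*c[1][:,0]
    e=g[:2]-P;print("yaw",phi.round(3),"polar ang",np.arctan2(e[1],e[0]).round(3),"rad",np.hypot(*e).round(4),"lift",(g[2]-.105-.0035).round(4),"tilt",np.arccos(-c[1][2,0]).round(3))
E
python3 - <<'E'
from h import *
polar(cur())
E
```

```text
t 3.65 F [-1.   0.6 -2.9] T [ 0.04 -0.67 -0.01] w 0.086 q [-0.13  0.54  1.55 -0.11  1.55 -0.18]
yaw 0.074 polar ang 0.065 rad 0.164 lift 0.015 tilt 0.513
```

>>> {"fn": "arm_command", "kwargs": {"series": [[[0.052,0.029,0,-0.02,-0.05,0.99,0],[0.052,0.029,0,-0.02,-0.05,0.99,0],[0.052,0.029,0,-0.02,-0.05,0.99,0],[0.052,0.029,0,-0.02,-0.05,0.99,0],[0.052,0.029,0,-0.02,-0.05,0.99,0],[0.052,0.029,0,-0.02,-0.05,0.99,0],[0.052,0.029,0,-0.02,-0.05,0.99,0],[0,0,0,0,0,0,0]]]}}

```text
time: 4.45
tool_pos: [0.5794, -0.1583, 0.1274]
tcp_rot: [1.25, 1.462, -1.822]
wrist_force: [-0.3, -0.3, -3.8]
width: 0.088
```

Run:
```python
from h import *
from workcell import bot
polar(cur())
for n in ["side","wrist"]:
    i=bot.camera_info(n);im,d=bot.read_camera(n);np.savez(f"pics/{n}4.npz",im=im,d=d,K=i["K"],E=i["extrinsics"])
    cv2.imwrite(f"pics/{n}4.png",im if n=="wrist" else cv2.resize(im[170:350,215:435],None,fx=3.3,fy=3.3,interpolation=cv2.INTER_CUBIC))
```

```text
t 4.45 F [-0.3 -0.3 -3.8] T [-0.26 -0.64  0.01] w 0.088 q [-0.32  0.55  1.53  0.01  1.57  0.04]
yaw -0.362 polar ang -0.372 rad 0.1647 lift 0.0162 tilt 0.513
```

View pics/side4.png

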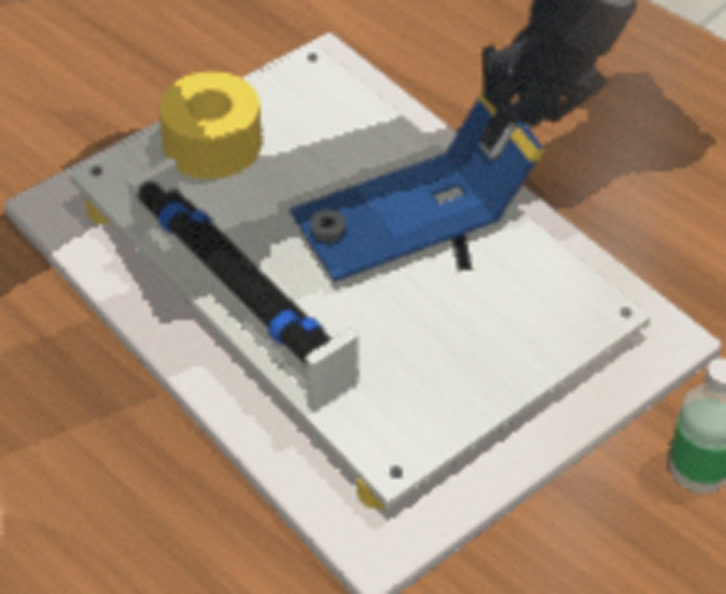

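View pics/wrist4.png

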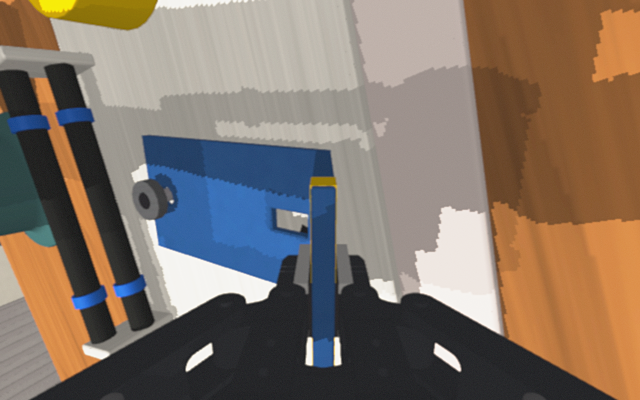

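>>> {"fn": "arm_command", "kwargs": {"series": [[[0.052,0.029,0,-0.02,-0.05,0.99,0],[0.052,0.029,0,-0.02,-0.05,0.99,0],[0.052,0.029,0,-0.02,-0.05,0.99,0],[0,0,0,0,0,0,0]]]}}

```text
time: 4.95
tool_pos: [0.5668, -0.1828, 0.1284]
tcp_rot: [1.422, 1.385, -1.937]
wrist_force: [0.5, 0.2, -3.6]
width: 0.086
```

```bash
cat > look.py <<'E'
from h import *
from workcell import bot
import sys
k=sys.argv[1]
polar(cur())
t=[]
for n,(x,y,w,h) in dict(scene=(230,180,100,75),side=(300,190,100,75),wrist=(230,170,120,90)).items():
    i=bot.camera_info(n);im,d=bot.read_camera(n);np.savez(f"pics/{n}{k}.npz",im=im,d=d,K=i["K"],E=i["extrinsics"])
    t.append(cv2.resize(im[y:y+h,x:x+w],(400,300),interpolation=cv2.INTER_CUBIC))
    print(n,"stud expected px",proj([.521,-.1615,.061],i["K"],i["extrinsics"]).round(1))
t.append(cv2.resize(im,(400,300)))
cv2.imwrite(f"pics/look{k}.png",np.vstack([np.hstack(t[:2]),np.hstack(t[2:])]))
E
python3 look.py 5
```

```text
t 4.95 F [ 0.5  0.2 -3.6] T [-0.37 -0.57  0.07] w 0.086 q [-0.39  0.53  1.55  0.06  1.56  0.13]
yaw -0.543 polar ang -0.538 rad 0.1641 lift 0.0173 tilt 0.512
scene stud expected px [272.3 234.5]
side stud expected px [354.4 237.7]
wrist stud expected px [305.6 226.1]
```

View pics/look5.png

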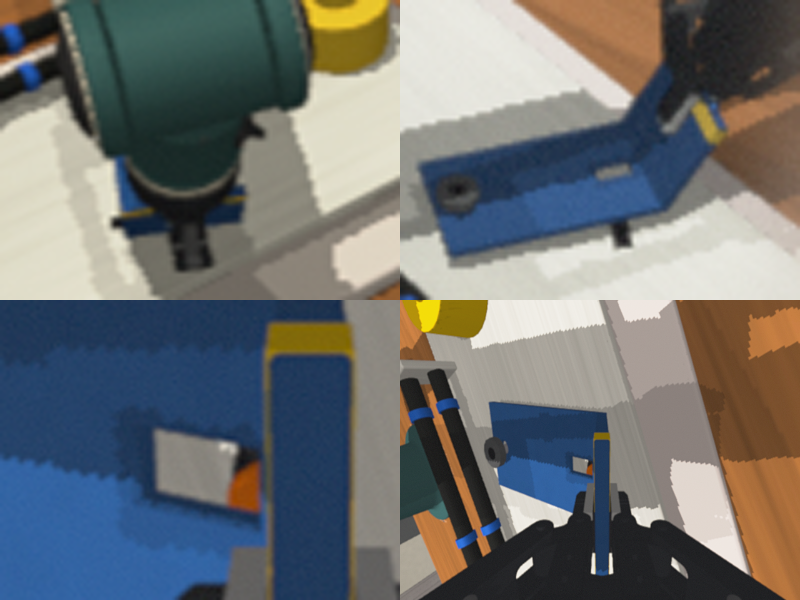

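Run:
```python
from h import *
S=np.array([.521,-.1615])
print(ray("side",353.2,233,.055+.0173+.003,"pics/side5.npz"))
# wrist: slot left edge top at zoom (155,430..492)/ (400/120)
f="pics/wrist5.npz";k=.3
zt=.055+.0173+.006
a=ray(0,230+155*k,170+(430-300)*k,zt,f);b=ray(0,230+155*k,170+(492-300)*k,zt,f);print(a,b,np.hypot(*(a-b)[:2]))
m=(a+b)/2
d=(a-b)[:2];yaw=np.arctan2(-d[0],d[1]);print("yaw from edge",yaw)
for ph in (-.543,):
  r=np.array([np.cos(ph),np.sin(ph)]);sc=m[:2]+.013*r;print("slot c",sc,"pivothole",sc-.112*r)
  e=S-sc;print("radial",e@r,"tang ccw",e@[-r[1],r[0]])
c=cur()
sh=c[0]+c[1][:,0]*.003
# slot from grasp geometry: 49mm in
r=np.array([np.cos(-.543),np.sin(-.543)]);print("slot via grasp",sh[:2]-.049*r)
```

```text
[ 0.52168224 -0.15571254  0.0753    ]
[ 0.5207825  -0.14379511  0.0783    ] [ 0.51411864 -0.15377325  0.0783    ] 0.011998767212993137
yaw from edge -0.5888188915017313
slot c [ 0.52858068 -0.15550137] pivothole [ 0.43269049 -0.0976302 ]
radial -0.0033907587407768797 tang ccw -0.009052795208740633
t 5.1 F [-1.4 -1.6 -2.8] T [-0.49 -0.46  0.27] w 0.087 q [-0.39  0.53  1.55  0.07  1.56  0.13]
slot via grasp [ 0.52436608 -0.15500826]
```

>>> {"fn": "arm_command", "kwargs": {"series": [[[0.048,0.027,0,0.02,-0.03,0.92,0],[0,0,0,0,0,0,0]]]}}

```text
time: 5.3
tool_pos: [0.5625, -0.1886, 0.1283]
tcp_rot: [1.472, 1.361, -1.969]
wrist_force: [-0.8, -0.6, -2.9]
width: 0.091
```

```bash
python3 look.py 6
```

```text
t 5.3 F [-0.8 -0.6 -2.9] T [-0.54 -0.5   0.18] w 0.091 q [-0.41  0.53  1.56  0.08  1.56  0.16]
yaw -0.595 polar ang -0.581 rad 0.1636 lift 0.0172 tilt 0.511
scene stud expected px [272.3 234.5]
side stud expected px [354.4 237.7]
wrist stud expected px [306.2 218.4]
```

View pics/look6.png

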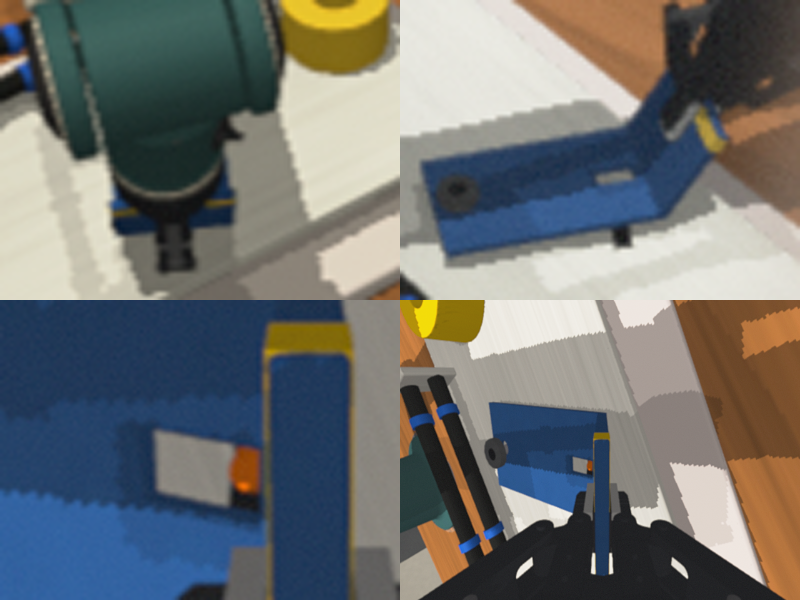

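Run:
```python
from h import *
f="pics/wrist6.npz";k=.3
W=lambda x,y,z:ray(0,230+x*k,170+(y-300)*k,z,f)[:2]
zt=.055+.0172+.006
tip=W(247,470,.066);a=W(155,430,zt);b=W(155,492,zt)
# bottom-right far edge of slot lower line
c1=W(160,494,zt);c2=W(255,516,zt); e1=W(165,432,zt); e2=W(235,446,zt)
print("tip",tip,"edge dirs",np.arctan2(*(c2-c1)[::-1]),np.arctan2(*(e2-e1)[::-1]),"width",np.hypot(*(a-b)))
for ph in (-.585,-.6):
  r=np.array([np.cos(ph),np.sin(ph)]);t=np.array([-r[1],r[0]])
  m=(a+b)/2
  print("tip from left edge mid: radial",(tip-m)@r,"tang",(tip-m)@t,"lower edge dist",(tip-c2)@t,(tip-c1)@t,"upper",(e1-tip)@t,(e2-tip)@t)
S=np.array([.521,-.1615])
s=ray("side",300+(616-400)/4,190+179/4,.055+.0172+.003,"pics/side6.npz")[:2];r=np.array([np.cos(-.59),np.sin(-.59)]);t=np.array([-r[1],r[0]]);print("side: slot",s,(S-s)@r,(S-s)@t)
```

```text
tip [ 0.52243375 -0.1622026 ] edge dirs -0.5967113945183726 -0.5967968595586834 width 0.012006575427808548
tip from left edge mid: radial 0.011760969209749787 tang -0.003602255846699405 lower edge dist 0.002807872850211099 0.002570398098803723 upper 0.009569987214563619 0.009395770850042362
tip from left edge mid: radial 0.011813677936976172 tang -0.0034254426778396116 lower edge dist 0.0026682665112570596 0.0027349517563766733 upper 0.009430529262720396 0.009477834350081663
side: slot [ 0.51816709 -0.16168195] 0.00225275139336096 0.0017273071144581218
```

>>> {"fn": "arm_command", "kwargs": {"series": [[[0.014,0.008,0,0.01,-0.01,0.26,0],[0,0,0,0,0,0,0]]]}}

```text
time: 5.65
tool_pos: [0.5613, -0.1898, 0.1283]
tcp_rot: [1.485, 1.354, -1.976]
wrist_force: [0.2, -0.4, -3.8]
width: 0.088
```

```bash
python3 look.py 7
```

```text
t 5.65 F [ 0.2 -0.4 -3.8] T [-0.6  -0.41  0.38] w 0.088 q [-0.41  0.52  1.57  0.08  1.56  0.17]
yaw -0.609 polar ang -0.591 rad 0.1633 lift 0.0172 tilt 0.511
scene stud expected px [272.3 234.5]
side stud expected px [354.4 237.7]
wrist stud expected px [306.4 216.1]
```

View pics/look7.png

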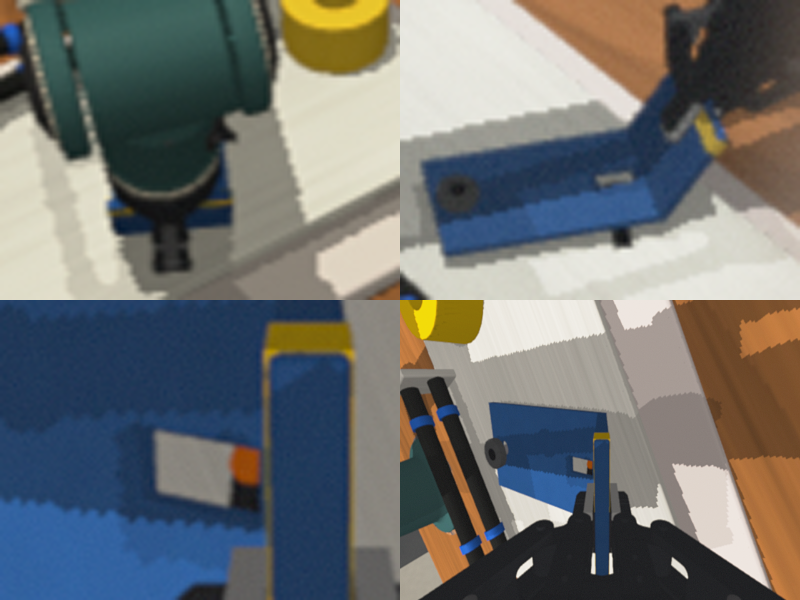

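Run:
```python
from h import *
for k_ in "67":
  f=f"pics/wrist{k_}.npz";d=np.load(f);im=d["im"];h=cv2.cvtColor(im,cv2.COLOR_BGR2HSV)[190:260,280:310]
  m=(h[...,0]<18)&(h[...,1]>150)&(h[...,2]>110);v,u=np.nonzero(m);print(k_,len(u),u.min()+280,u.max()+280,v.min()+190,v.max()+190,u.mean()+280,v.mean()+190)
  K,E=d["K"],d["E"];q=E[:3,:3].T
  # upper edge of slot: first column pixel transitions at u=290..298
  g=im[200:225,285:297].sum(2).astype(float);print(np.abs(np.diff(g,axis=0)).argmax(0)+200.5)
```

```text
6 88 299 307 214 227 303.03409090909093 220.73863636363637
[210.5 210.5 210.5 210.5 210.5 211.5 211.5 211.5 211.5 211.5 212.5 212.5]
7 71 299 307 214 224 303.1267605633803 219.0845070422535
[210.5 210.5 210.5 210.5 211.5 211.5 211.5 211.5 211.5 212.5 212.5 212.5]
```

Run:
```python
import numpy as np,cv2
im=np.load("pics/wrist7.npz")["im"][200:245,265:320];cv2.imwrite("pics/z7.png",cv2.resize(im,None,fx=12,fy=12,interpolation=cv2.INTER_NEAREST))
```

```text
(no output)
```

View pics/z7.png

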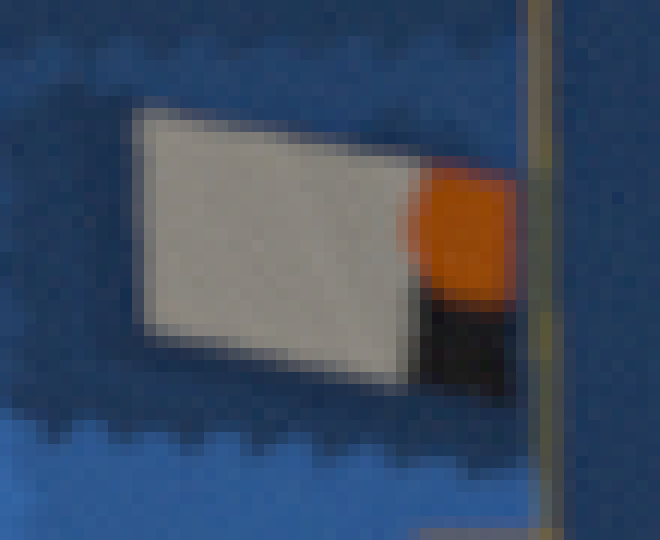

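Run:
```python
from h import *
f="pics/wrist7.npz";E=np.load(f)["E"];ph=-.603
r=np.array([np.cos(ph),np.sin(ph)]);t=np.array([-r[1],r[0]])
S=np.array([.521,-.1615]);print("cam rel stud rad,tang,h",(E[:2,3]-S)@r,(E[:2,3]-S)@t,E[2,3]-.06)
zt=.0782
for z in (.067,.064):
  lo=ray(0,303,225.3,z,f)[:2];print("stud cw edge",lo@t*1000)
  le=ray(0,299.2,219,z,f)[:2];print("stud inner edge rad",le@r*1000)
for zt in (.0772,.0782):
  up=ray(0,303,213.7,zt,f)[:2];bt=ray(0,303,232.3,zt-.006,f)[:2];l=ray(0,276.8,219,zt,f)[:2];lb=ray(0,276.8,219,zt-.006,f)[:2]
  print("slot upper",up@t*1000,"lower(bottom)",bt@t*1000,"inner edge rad",l@r*1000,lb@r*1000)
print("P",P@t*1000)
```

```text
cam rel stud rad,tang,h 0.10911662972093011 0.07341893134332513 0.17335328112862272
stud cw edge 158.55949282401045
stud inner edge rad 519.2425147325397
stud cw edge 157.1653037704419
stud inner edge rad 517.2483480407006
slot upper 170.44349522990373 lower(bottom) 155.95467044381834 inner edge rad 509.8249845390508 505.21427434092425
slot upper 170.8624765345519 lower(bottom) 156.44750123751078 inner edge rad 510.59343623873855 505.9827260406119
P 160.02419302746313
```

>>> {"fn": "arm_command", "kwargs": {"series": [[[0,0,0,0,0,0.2,0],[0,0,0,0,0,0,0]]]}}

```text
time: 6.0
tool_pos: [0.5608, -0.1905, 0.1284]
tcp_rot: [1.487, 1.355, -1.975]
wrist_force: [0.1, 0.5, -3.1]
width: 0.084
```

```bash
python3 look.py 8
python3 - <<'E'
import numpy as np,cv2
im=np.load("pics/wrist8.npz")["im"][200:245,265:320];cv2.imwrite("pics/z8.png",cv2.resize(im,None,fx=12,fy=12,interpolation=cv2.INTER_NEAREST))
E
```

```text
t 6.0 F [ 0.1  0.5 -3.1] T [-0.36 -0.54  0.03] w 0.084 q [-0.42  0.52  1.57  0.08  1.56  0.17]
yaw -0.608 polar ang -0.597 rad 0.1633 lift 0.0173 tilt 0.511
scene stud expected px [272.3 234.5]
side stud expected px [354.4 237.7]
wrist stud expected px [306.4 214.8]
```

View pics/z8.png

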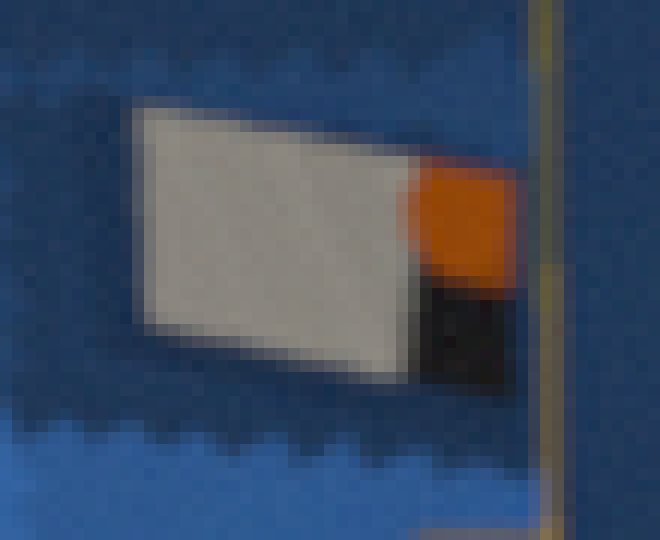

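>>> {"fn": "arm_command", "kwargs": {"series": [[[0,0,0,0,0,0.15,0],[0,0,0,0.17,0.1,0,0],[0,0,0,0.17,0.1,0,0],[0,0,0,0,0,0,0]]]}}

```text
time: 6.55
tool_pos: [0.5602, -0.1916, 0.1242]
tcp_rot: [1.487, 1.355, -1.974]
wrist_force: [-1.5, -0.6, -3.0]
width: 0.083
```

```bash
python3 look.py 9
python3 - <<'E'
import numpy as np,cv2
im=np.load("pics/wrist9.npz")["im"][200:245,265:320];cv2.imwrite("pics/z9.png",cv2.resize(im,None,fx=12,fy=12,interpolation=cv2.INTER_NEAREST))
E
```

```text
t 6.55 F [-1.5 -0.6 -3. ] T [-0.36 -0.54  0.01] w 0.083 q [-0.42  0.53  1.57  0.08  1.55  0.16]
yaw -0.607 polar ang -0.604 rad 0.1634 lift 0.0131 tilt 0.511
scene stud expected px [272.3 234.5]
side stud expected px [354.4 237.7]
wrist stud expected px [302.6 214.8]
```

View pics/z9.png

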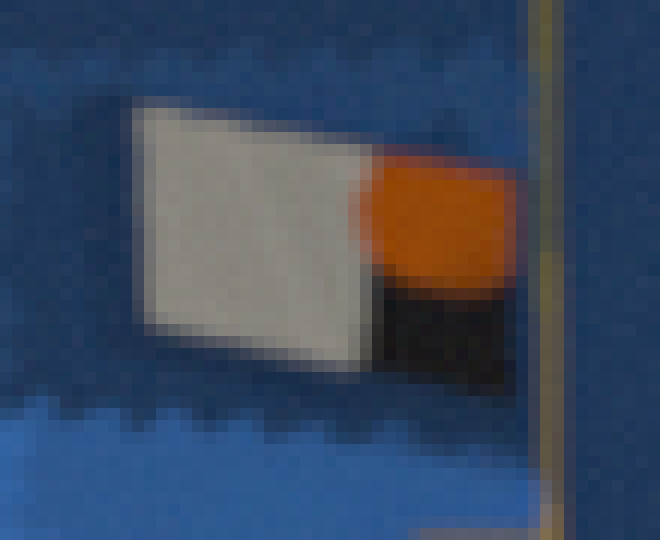

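Run:
```python
from h import *
f="pics/wrist9.npz";ph=-.603
r=np.array([np.cos(ph),np.sin(ph)]);t=np.array([-r[1],r[0]])
for z,q in ((.067,3),(.064,4.5)):
  print("stud tang",ray(0,302,224.6,z,f)[:2]@t*1000+q,"rad",ray(0,295,217,z,f)[:2]@r*1000+q)
zt=.055+.0131+.006
print("slot tang",ray(0,302,213,zt,f)[:2]@t*1000-7,ray(0,302,232,zt-.006,f)[:2]@t*1000+7,"rad",ray(0,276.8,218,zt-.006,f)[:2]@r*1000+13)
```

```text
stud tang 161.61324009361917 rad 522.0790765003793
stud tang 161.7337952168118 rad 521.5323658707268
slot tang 161.9809631486403 161.3274382118475 rad 519.132057948885
```

Tangentially centred to within 0.3 mm, radially within 3 mm. Lower.

>>> {"fn": "arm_command", "kwargs": {"series": [[[0,0,0,0.17,0.1,0,0],[0,0,0,0.17,0.1,0,0],[0,0,0,0,0,0,0]]]}}

```text
time: 7.0
tool_pos: [0.5606, -0.1917, 0.1204]
tcp_rot: [1.487, 1.355, -1.974]
wrist_force: [-0.1, 0.7, -2.5]
width: 0.089
```

```bash
python3 look.py 10
python3 - <<'E'
import numpy as np,cv2
im=np.load("pics/wrist10.npz")["im"][200:245,265:320];cv2.imwrite("pics/z10.png",cv2.resize(im,None,fx=12,fy=12,interpolation=cv2.INTER_NEAREST))
E
```

```text
t 7.0 F [-0.1  0.7 -2.5] T [-0.34 -0.57 -0.01] w 0.089 q [-0.42  0.53  1.57  0.08  1.54  0.16]
yaw -0.607 polar ang -0.603 rad 0.1638 lift 0.0092 tilt 0.51
scene stud expected px [272.3 234.5]
side stud expected px [354.4 237.7]
wrist stud expected px [298.6 216.6]
```

View pics/z10.png

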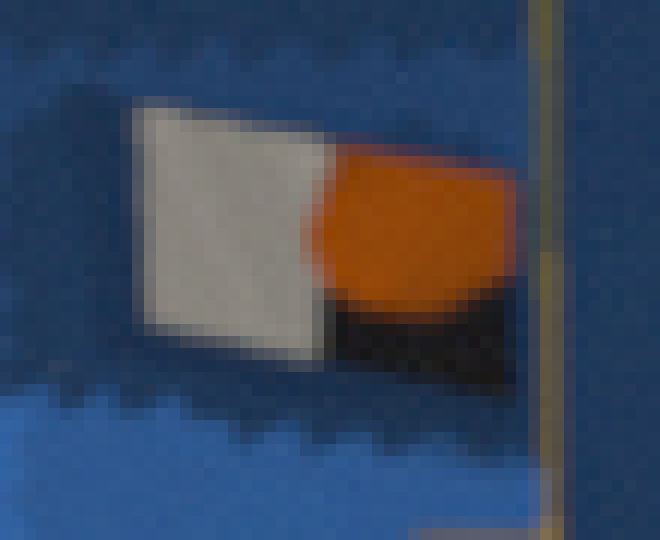

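Lift 9 mm with no contact force: the stud tip is in the slot. Continuing down.

>>> {"fn": "arm_command", "kwargs": {"series": [[[0,0,0,0.17,0.1,0,0],[0,0,0,0.17,0.1,0,0],[0,0,0,0.13,0.07,0,0],[0,0,0,0,0,0,0]]]}}

```text
time: 7.55
tool_pos: [0.5608, -0.1919, 0.1149]
tcp_rot: [1.488, 1.354, -1.973]
wrist_force: [0.2, -0.4, -2.8]
width: 0.088
```

```bash
python3 look.py 11
```

```text
t 7.55 F [ 0.2 -0.4 -2.8] T [-0.38 -0.53 -0.02] w 0.088 q [-0.42  0.54  1.57  0.08  1.53  0.16]
yaw -0.607 polar ang -0.603 rad 0.1641 lift 0.0038 tilt 0.509
scene stud expected px [272.3 234.5]
side stud expected px [354.4 237.7]
wrist stud expected px [293.1 219.3]
```

View pics/look11.png

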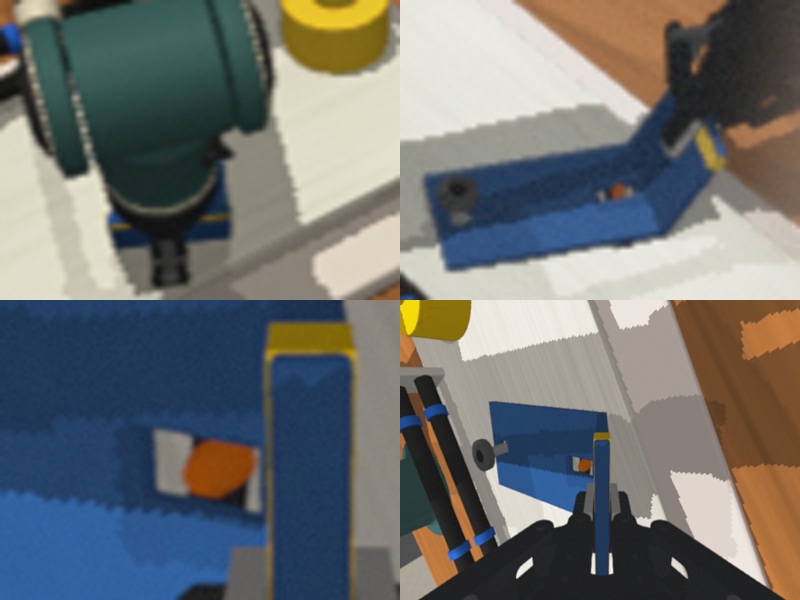

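Stud through the slot, 4 mm still to go; no contact yet.

>>> {"fn": "arm_command", "kwargs": {"series": [[[0,0,0,0.13,0.07,0,0],[0,0,0,0.09,0.05,0,0],[0,0,0,0.05,0.03,0,0],[0,0,0,0,0,0,0]]]}}

```text
time: 8.1
tool_pos: [0.5613, -0.192, 0.1131]
tcp_rot: [1.488, 1.354, -1.972]
wrist_force: [-0.1, 1.2, -2.1]
width: 0.086
```

```bash
python3 -c "
from h import *
polar(cur())"
```

```text
t 8.1 F [-0.1  1.2 -2.1] T [-0.2  -0.29  0.01] w 0.086 q [-0.42  0.54  1.57  0.08  1.53  0.16]
yaw -0.607 polar ang -0.602 rad 0.1645 lift 0.0019 tilt 0.509
```

>>> {"fn": "arm_command", "kwargs": {"series": [[[0,0,0,0.12,0.07,0,0],[0,0,0,0.12,0.07,0,0],[0,0,0,0,0,0,0]]]}}

```text
time: 8.4
tool_pos: [0.5615, -0.1922, 0.1121]
tcp_rot: [1.489, 1.355, -1.972]
wrist_force: [-0.7, -0.5, 0.4]
width: 0.083
```

```bash
python3 -c "
from h import *
polar(cur())"
```

```text
t 8.4 F [-0.7 -0.5  0.4] T [ 0.19  0.19 -0.02] w 0.083 q [-0.42  0.54  1.57  0.08  1.53  0.16]
yaw -0.607 polar ang -0.602 rad 0.1648 lift 0.001 tilt 0.509
```

>>> {"fn": "arm_command", "kwargs": {"series": [[[0,0,0,0.12,0.07,0,0],[0,0,0,0,0,0,0]]]}}

```text
time: 8.6
tool_pos: [0.5616, -0.1923, 0.1117]
tcp_rot: [1.489, 1.356, -1.972]
wrist_force: [0.3, -0.3, 2.4]
width: 0.095
```

```bash
python3 look.py 12
```

```text
t 8.6 F [ 0.3 -0.3  2.4] T [0.47 0.39 0.02] w 0.095 q [-0.42  0.54  1.57  0.09  1.53  0.16]
yaw -0.606 polar ang -0.602 rad 0.1649 lift 0.0006 tilt 0.51
scene stud expected px [272.3 234.5]
side stud expected px [354.4 237.7]
wrist stud expected px [288.6 221.2]
```

View pics/look12.png

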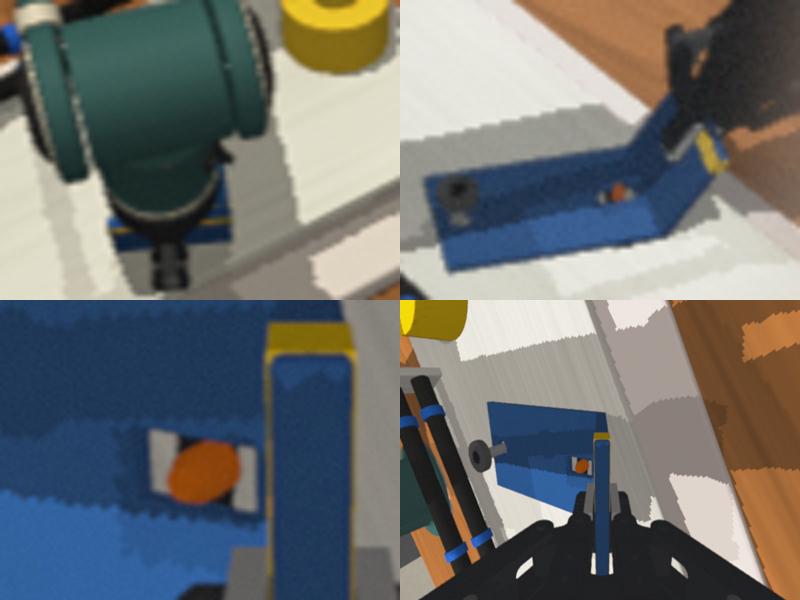

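>>> {"fn": "arm_command", "kwargs": {"series": [[[0,0,0,0,0,0,0.5],[0,0,0,0,0,0,0.5],[0,0,0,0,0,0,0.5],[0,0,0,0,0,0,0.5]]]}}

```text
time: 9.15
tool_pos: [0.5616, -0.1921, 0.1098]
tcp_rot: [1.489, 1.354, -1.972]
wrist_force: [0.2, 0.6, 0.2]
width: 0.503
```

Retreat along −tool x (up the lip's slope).

>>> {"fn": "arm_command", "kwargs": {"series": [[[0,0,0,-1.5,0,0,0.5],[0,0,0,-2,0,0,0.5],[0,0,0,-2,0,0,0.5],[0,0,0,-2.5,0,0,0.5],[0,0,0,-2.5,0,0,0.5],[0,0,0,-2.5,0,0,0.5],[0,0,0,-2.5,0,0,0.5],[0,0,0,0,0,0,0.5]]]}}

```text
time: 9.95
tool_pos: [0.6284, -0.2371, 0.2554]
tcp_rot: [1.49, 1.35, -1.97]
wrist_force: [0.4, 0.1, 0.4]
width: 0.5
```

```bash
python3 look.py 13
python3 - <<'E'
from h import *
d=np.load("pics/side13.npz");im,D,K,E=d["im"],d["d"],d["K"],d["E"]
cv2.imwrite("pics/s13.png",cv2.resize(im[130:350,200:440],None,fx=2.5,fy=2.5,interpolation=cv2.INTER_CUBIC));cv2.imwrite("pics/w13.png",np.load("pics/wrist13.npz")["im"]);cv2.imwrite("pics/sc13.png",np.load("pics/scene13.npz")["im"])
for n in ("side","wrist"):
    d=np.load(f"pics/{n}13.npz");im,D,K,E=d["im"],d["d"],d["K"],d["E"]
    h=cv2.cvtColor(im,cv2.COLOR_BGR2HSV)
    v,u=np.nonzero((h[...,0]>95)&(h[...,0]<125)&(h[...,1]>120)&(D>0));z=D[v,u];p=np.c_[(u-K[0,2])/K[0,0]*z,(v-K[1,2])/K[1,1]*z,z]@E[:3,:3].T+E[:3,3]
    e=p[:,:2]-P;rr=e@[np.cos(.605),-np.sin(.605)];tt=e@[np.sin(.605),np.cos(.605)]
    k=(rr>-.01)&(rr<.12)&(abs(tt)<.04)&(p[:,2]<.085);print(n,"plate z by radius",[(a,np.median(p[k&(rr>a)&(rr<a+.03),2]).round(4)) for a in (0,.03,.06,.09)])
E
```

```text
t 9.95 F [0.4 0.1 0.4] T [-0.19 -0.24  0.02] w 0.5 q [-0.43  0.57  1.25  0.08  1.82  0.17]
yaw -0.607 polar ang -0.599 rad 0.2454 lift 0.1443 tilt 0.505
scene stud expected px [272.3 234.5]
side stud expected px [354.4 237.7]
wrist stud expected px [304.  167.3]
side plate z by radius [(0, np.float64(0.0611)), (0.03, np.float64(0.0614)), (0.06, np.float64(0.0613)), (0.09, np.float64(0.0615))]
wrist plate z by radius [(0, np.float64(0.0621)), (0.03, np.float64(0.062)), (0.06, np.float64(0.062)), (0.09, np.float64(0.0619))]
```

View pics/w13.png

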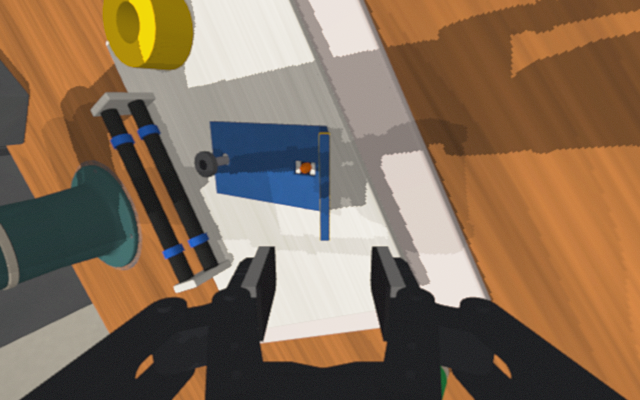

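View pics/s13.png

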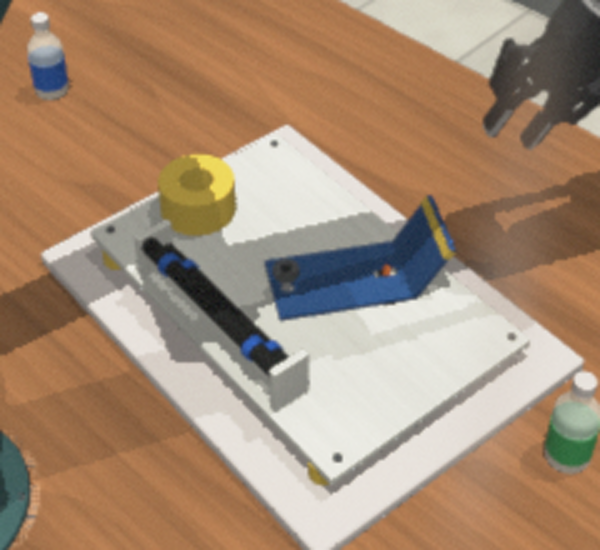

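View pics/sc13.png

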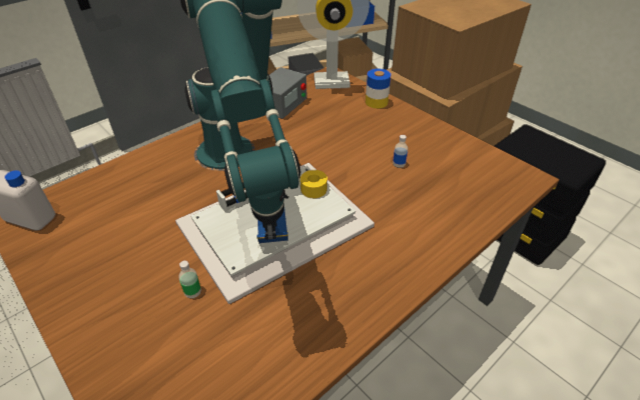

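The bracket lies flat, with the plate top at 61–62 mm along its whole length. The stud shows orange in the slot at wrist pixel (305,168). The bottles and roll haven't moved, and the gripper is clear.

```bash
python3 -c "
from workcell import bot
print(bot.finish_job())"
```

```text
the job is handed in; nothing more can be done
None
```

I gripped the bracket by its lip and lifted it level by about 17 mm. I then swung it about 0.93 rad clockwise around the bolt, centred the slot over the stud using the wrist camera, lowered it, let go and backed off. The job was handed in at about 10 s.

**Last checks:**
- **Flat:** the plate top reads 61–62 mm along its whole length, which matches lying flat on the deck.
- **Stud through slot:** the orange stud shows in the slot in both the wrist and side views.
- **Forces:** the wrist force stayed within about 4 N at every reading, and was about zero after letting go.
- **Bottles and label roll:** they are standing where they were, judged by eye in the final pictures.

**Disagreements:** while aligning, the side camera put the slot about 4 mm away from where the wrist camera put it. I trusted the wrist camera, and the slot went down over the stud without contact. The cameras also differed by 3–5 mm on where the pivot bolt is, which made no difference to the result.

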